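Clamp the weld coupon in the notched slide jig

ROBOT

A 6-joint arm with a two-finger parallel gripper is mounted at the origin on the work surface. World frame = base frame: x ahead of the robot, y to its left, z up, the work surface at z = 0. Lengths are in mm, angles in degrees, forces in N, time in s.
With the tool pointing down it reaches from about 300 to 850 mm from the base axis. Payload 4.2 kg.
Tool frame: the origin (TCP) lies midway between the tips of the shut fingers; the grasp point (between the pads) lies 19 mm behind it; z points along the fingers, y is the direction in which the jaws open and shut (so a half turn about z gives the same grasp; the last joint's range is limited). The gripper opens to 91 mm and grips with 3 to 60 N. Pads are 32 mm wide; open, the fingers measure 118 mm over their backs; the gripper's body (76 mm by 178 mm) begins 60 mm behind the grasp point.
Start: joints at [-73.912, 18.312, 89.639, -0, 72.044, -1.146], TCP at [170.367, -549.198, 213.976] pointing down, gripper open.
Joint ranges: [-177.97, 177.97], [-48.28, 115.42], [12.27, 149.76], [-77.06, 257.06], [2.81, 150.46], [-146.56, 146.56]. Speed limits (degrees/s): [147.25, 147.25, 180, 180, 180, 180].

INTERFACE

Orientations are given as [roll, pitch, yaw] about the fixed x, y, z axes, in that order (R = Rz(yaw) Ry(pitch) Rx(roll)).
In Python, from workcell import env gives the robot as it stands.
- The arm moves only by the shell command python3 -m jog 'ROWS' [FORCE]. ROWS is JSON, a list of rows, each an object of numbers: "dx", "dy", "dz": the shift along the world's x, y, z in m; "wx", "wy", "wz": the turn, a rotation vector about the world's x, y, z in rad; "grip": the gripper's target within -1 to 1 (shut at 1, half-way at 0, fully open at -1). In form: [{"dx": .., "dy": .., "dz": .., "wx": .., "wy": .., "wz": .., "grip": ..}, ...]. A call has 1 to 10 rows; each row shifts and turns the commanded pose from where the row before left it; what a row does not reach is not made up. A row lasts 1/10 s, in which the tool goes at most 50 mm and 8.59 degrees, less where a joint would pass 70% of its speed; a pose out of reach is approached as far as the arm can. A call with a gripper value outside its range is refused whole. The fingers move at their own pace and stop on an object; FORCE is the grip in N (left out, the last holds). Time passes only in rows, so rows that do not move let the fingers close. It gives the time, the measured TCP pose, the force and the opening at its end, in the units of the state.
- env.state(): the state, without advancing time (a new reading comes with each control period).
- env.grab_frame(name): name is "side" or "top"; returns the picture (384x512x3 uint8, red, green, blue); there is no depth.
- env.get_calibration(name): a dict with "fx", "fy", "cx", "cy" (pixels), "k1" (the pictures are not rectified: a ray, as slopes to the right and down, at radius r is drawn at 1 + k1 r^2 times it, then the intrinsics apply), "R" (3x3) and "t" (3): a world point X has camera coordinates R X + t. Camera axes: x right, y down, z forward; pixel columns grow to the right and rows downward; lengths in mm; the calibration is good to about 2 mm. A picture is of the moment at which its call begins. get_calibration takes no time and is no camera call.
- env.job_done(): hands the job in, once; it reports no verdict.
The state is a dict: "time_s": time; "qpos": joint angles; "qvel": joint speeds; "effort": joint torques, N m; "ee_pos": TCP position; "ee_rot": TCP orientation; "force": force on the tool from outside, world axes, zero at the start; "torque": the same for the moment, N m; "gripper_width": finger opening in mm.
Only numpy, scipy, OpenCV 4.12 (cv2) and the standard library are available. Lean on these libraries where they do the work, as an engineer would, in place of code of your own. Each camera call takes 0.05 s, during which the arm holds its last target. There are 200 camera calls.

TASK

Clamp the welded T coupon in the slide jig: take the carriage's release bar, lift it and hold it up while you slide the carriage along, so that its sprung nose pushes the coupon home against the end stop and is itself pressed in about three quarters of its travel, never all the way. Then let go of the bar so that it drops into the nearest notch and the coupon stays clamped under the nose's spring. Leave everything else on the bench as it lies.

Things in the scene. Friction and masses are not known exactly. Their poses are not given: they have to be found in the camera images.
- jig: Clamping jig fixed to the bench: grey base plate 425 x 125 x 12 mm. Origin on the slide's centre line at bench level; x is the clamping direction, from parked carriage to end stop; y across; z up. The base runs from x = -188 to +238 mm. Its top is the bed, 12 mm up, with two guide lips 12 mm high, 63 mm apart inside, that keep carriage and coupon in line.
- bracket (a point): Top of the end bracket (jig x = +222 mm, 62 mm above the bench). Through it runs the end stop: a screw along x with a round 32 mm steel pad, axis 34 mm above the bench. The screw is set anew each time and its setting is NOT measured: the pad's face lies anywhere from jig x = +150 to +190 mm, so it must be felt for.
- first_notch (a point): Top of the first notch in the steel strip along the jig's +y side (y = 36 to 56 mm, top 30 mm above the bench), at jig x = -95.5 mm. 12 notches, each 9 mm wide, 14 mm apart centre to centre, run from here to jig x = +58.5 mm. Behind it lies the long parking slot, jig x = -162 to -108 mm.
- carriage (a joint): How far the carriage has slid along the jig's +x (m, 0 to 0.225); its centre and the release bar lie at jig x = value - 0.150. It starts in the parking slot at 0 to 0.03. Aluminium block 70 mm long, 58 mm wide, top 42 mm above the bench. Sliding it takes about 2 N plus 60 N per m/s.
- bar (a joint): How far the release bar is lifted (m): 0 down in a notch or slot, 0.010 when its tooth rides on the strip's top, 0.018 at its upper stop. Lift it 0.012 to 0.016 to slide freely. Spring and weight pull it down: 6 N at the bottom, 10 N at the top. The tooth (6 mm wide along x, under the bar's end at jig y = +46 mm) locks the carriage whenever it is down.
- bar_grip (a point): Centre of the release bar's grip: a square steel bar 14 x 14 mm, 104 mm long, lying level across the carriage (along the jig's y), over its centre, 82 mm above the bench when down. 33 mm free beneath; two 8 mm posts under it, 23 mm to either side of this point. Grip it from above, fingers closing along the jig's x.
- carriage_front (a point): Centre of the carriage's front (+x) face, 35 mm ahead of the bar, 30 mm above the bench; axes as the jig's. From it sticks the sprung nose, a dark steel pad 44 mm wide, 28 mm high on a rod: 45 mm out when free, pressed in by at most 30 mm. Spring: 2 N at first, 0.5 N more per mm: 7 N at 10 mm, 13 N at 22 mm, 17 N at the bottom.
- nose_root (a point): Top edge of the carriage's front face, above the nose (42 mm above the bench). When the bar is let go with the nose pressed in, the nose's spring drives the carriage back until the tooth catches a notch, by 15 mm at most, so the nose must be pressed in clearly more than that (about 22 mm) to stay pressed afterwards.
- coupon_center (a point): Centre of the coupon, half-way up: a loose welded steel T, 0.4 to 0.75 kg, on the bed, at first clear of nose and end stop. Base 90 mm long (along the jig's x), 60 wide, 8 thick; fin 8 mm thick along its middle, 48 mm high in all. Rubs with 1 to 5 N. Measured along jig x from carriage_front to here: 90 mm = nose just touching, 68 mm = nose pressed in 22 mm.
- plate_a: Bystander: flat steel plate 110 x 60 x 8 mm beside the jig, on its robot side. Origin under its centre.
- plate_b: Bystander: flat steel plate 150 x 100 x 8 mm. Origin under its centre.
- angle: Bystander: welded angle 110 x 40 x 40 mm beside the jig, on its far side. Origin under its centre.
- brush_a: Bystander: wire brush with a red handle, 260 mm long, 26 mm high, beside the jig on its far side. Origin under the middle.
- brush_b: Bystander: a second wire brush of the same kind. Origin under the middle.
- roundbar: Bystander: upright piece of round steel, 40 mm across, 90 mm high. Origin under its centre.
- hammer: Bystander: hammer lying on the bench. Origin under the middle.
Not all that is in view belongs to the job. What is shaped like the part that bears coupon_center but red is not meant.

How it is judged:
By the outcome, as a careful person would: the job done as asked, in the order asked, and still so for the second after the job is handed in, with the robot touching nothing.
It also fails if it takes over 48 s, if anything falls off the work surface, if the arm or the gripper's body presses on something with over 40 N, if the wrist force passes 120 N, or if a joint passes its speed limit or range.

## Working session

There is one attempt and no reset: what is moved stays moved. The work goes in short steps, Python scripts to look and compute and a shell command to move; the robot and the scene stay as the last step left them, time stands still between calls to the robot, and variables do not carry over. Pictures are saved under pics/ and viewed, about 8 in all and at most 12, crops included, and the job is handed in when it is done.

```bash
mkdir -p pics; ls; python3 - <<'E'
from workcell import env
import cv2
for n in("side","top"):
    cv2.imwrite(f"pics/{n}0.png",env.grab_frame(n)[:,:,::-1])
    c=env.get_calibration(n);print(n,c)
s=env.state();print(s)
E
```

```text
pics
side {'fx': 361.36370018606993, 'fy': 361.36370018606993, 'cx': 253.68697942300548, 'cy': 182.65088145293961, 'k1': -0.09990904139231303, 'R': array([[-0.96661678, -0.25614992,  0.00626256],
       [-0.17635426,  0.64736826, -0.74149411],
       [ 0.18587948, -0.71784507, -0.67093015]]), 't': array([ 579.28506705,  160.65483942, 1235.95626234])}
top {'fx': 457.24517217455815, 'fy': 457.24517217455815, 'cx': 248.36006857747245, 'cy': 197.90224371575917, 'k1': -0.18336167695069258, 'R': array([[-0.02691517, -0.99957917, -0.01081889],
       [-0.98652448,  0.02830781, -0.16114626],
       [ 0.16138471,  0.00633582, -0.98687123]]), 't': array([  21.25790495,  574.18841334, 1546.25376748])}
{'time_s': 0.1, 'qpos': array([-7.39105090e+01,  1.83464793e+01,  8.96986204e+01, -4.59156215e-04,
        7.20422137e+01, -1.14544138e+00]), 'qvel': array([ 0.10396276, -0.07332888, -0.17461427, -0.07106287,  0.05754198,
       -0.005368  ]), 'effort': array([-1.41447031e-04, -4.13331664e+01, -2.32510149e+01,  7.28615723e-02,
        4.22532682e-02, -4.59527064e-05]), 'ee_pos': array([ 170.24866692, -548.76037315,  213.22475587]), 'ee_rot': array([-1.79912695e+02, -1.30894486e-03,  1.72350733e+01]), 'force': array([-0.15078394, -0.30121682,  0.46761716]), 'torque': array([-0.03963844,  0.01097691, -0.00584338]), 'gripper_width': 91.15369028175715}
```

View pics/side0.png

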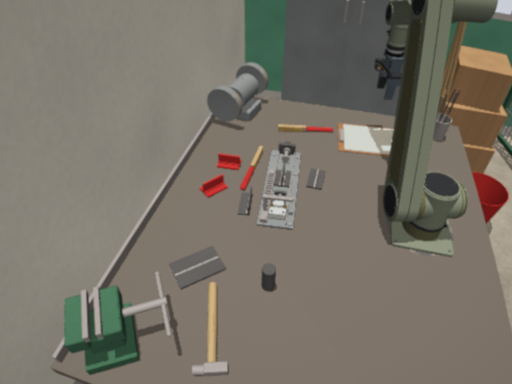

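View pics/top0.png

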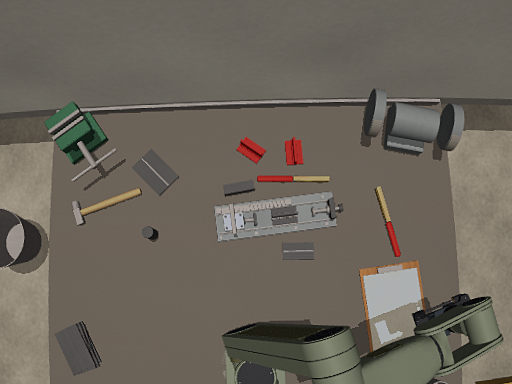

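The side view shows the jig at about (281,187). In the top view the jig runs from (217,222) to (340,207), with the carriage at (233,218) and the grey coupon at (285,215). The two red T shapes at top (251,150) and (293,152) lie off the jig and are decoys. Next is one enlarged crop from both cameras.

```bash
python3 - <<'E'
import cv2,numpy as np
a=cv2.imread("pics/top0.png")[180:250,205:350]; b=cv2.imread("pics/side0.png")[135:230,250:310]
A=cv2.resize(a,None,fx=5.5,fy=5.5,interpolation=cv2.INTER_CUBIC)
cv2.imwrite("pics/c1.png",A)
cv2.imwrite("pics/c2.png",cv2.resize(b,None,fx=6,fy=6,interpolation=cv2.INTER_CUBIC))
E
```

```text
(no output)
```

View pics/c1.png

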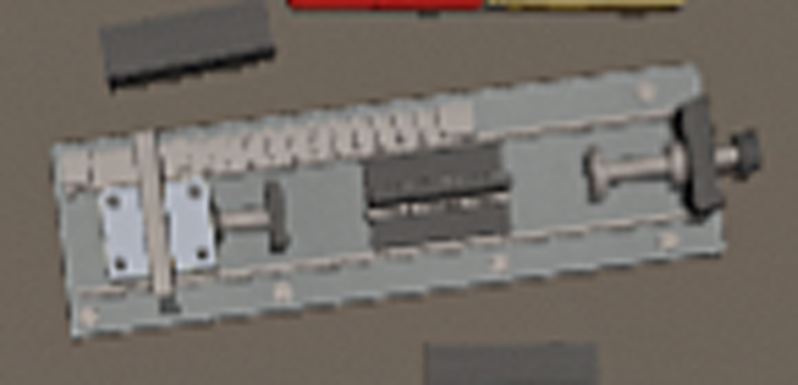

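View pics/c2.png

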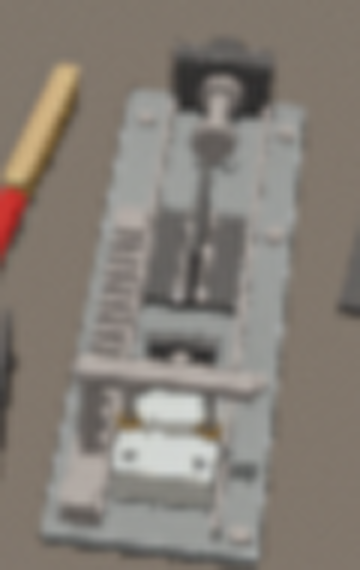

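The crop confirms the target: the grey T lies in the jig bed (crop centre about 437,197), in line with the nose at (278,215) and the pad at (595,172). The bar runs from (148,132) to (162,295).

```bash
cat > h.py <<'E'
import numpy as np,cv2
from scipy.optimize import least_squares
from workcell import env
def cam(n):
    c=env.get_calibration(n);return np.array([[c['fx'],0,c['cx']],[0,c['fy'],c['cy']],[0,0,1]]),np.array([c['k1'],0,0,0,0.]),c['R'],c['t']
# k1 convention same as OpenCV
def proj(n,X):
    K,d,R,t=cam(n);return cv2.projectPoints(np.float64(X).reshape(-1,3),cv2.Rodrigues(R)[0],t,K,d)[0][:,0]
def back(n,uv,z):
    K,d,R,t=cam(n);s=cv2.undistortPoints(np.float64(uv).reshape(-1,1,2),K,d)[:,0]
    D=np.c_[s,np.ones(len(s))]@R;C=-R.T@t
    return C+D*((np.broadcast_to(z,len(s))-C[2])/D[:,2])[:,None]
E
python3 - <<'E'
from h import *
T=lambda p:(np.array(p)+.5)/5.5-.5+[205,180]
S=lambda p:(np.array(p)+.5)/6-.5+[250,135]
L=np.array([[-188,62.5],[238,62.5],[238,-62.5],[-188,-62.5]])
def fit(w):
    def r(p):
        c,s=np.cos(p[2]),np.sin(p[2]);return (L@np.array([[c,s],[-s,c]])+p[:2]-w).ravel()
    return least_squares(r,[450,0,-1.5])
for n,px in(("top",T([(52,147),(697,65),(724,248),(76,338)])),("side",S([(133,92),(303,105),(258,562),(42,540)])[[0,1,2,3]])):
    w=back(n,px,12.)[:,:2]
    f=fit(w);p=f.x;print(n,p[:2].round(1),np.degrees(p[2]).round(2),f.fun.round(1))
    if n=="side":
        w=back(n,S([(42,540),(133,92),(303,105),(258,562)]),12.)[:,:2];f=fit(w);print("side",f.x[:2].round(1),np.degrees(f.x[2]).round(2),f.fun.round(1))
    else: P=p
c,s=np.cos(P[2]),np.sin(P[2]);R=np.array([[c,s],[-s,c]])
j=lambda n,px,z:((back(n,px,z)[:,:2]-P[:2])@R.T).round(1)
print("bar top",j("top",T([(148,132),(162,295)]),89))
print("bar side",j("side",S([(80,365),(262,385)]),82))
print("coupon",j("top",T([(366,160),(500,145),(508,238),(374,248)]),20))
print("pad",j("top",T([(588,172)]),34),"nose",j("top",T([(288,215)]),34))
E
```

```text
top [510.8 -63.2] -84.07 [ 0.1  1.9  2.2 -1.2 -1.9 -3.1 -0.4  2.3]
side [538.7 -81. ] -173.17 [ 136.9  168.  -166.2  134.6 -135.9 -168.8  165.1 -133.9]
side [511.2 -59.1] -83.96 [ 0.8 -2.8  2.6 -0.5 -1.8  3.6 -1.6 -0.3]
bar top [[-121.1   51.8]
 [-125.2  -49. ]]
bar side [[-121.7   52.5]
 [-121.2  -51.6]]
coupon [[ 13.4  26.1]
 [100.2  24.3]
 [ 96.6 -35.8]
 [ 10.7 -30.8]]
pad [[151.9  -2.2]] nose [[-41.3  -4.1]]
```

```bash
python3 -m jog '[{"dx":0.0205,"dy":0.0381,"wz":-0.02},{"dx":0.0205,"dy":0.0381,"wz":-0.02},{"dx":0.0205,"dy":0.0381,"wz":-0.02},{"dx":0.0205,"dy":0.0381,"wz":-0.02},{"dx":0.0205,"dy":0.0381,"wz":-0.02},{"dx":0.0205,"dy":0.0381,"wz":-0.02},{"dx":0.0205,"dy":0.0381,"wz":-0.02},{"dx":0.0205,"dy":0.0381,"wz":-0.02},{"dx":0.0205,"dy":0.0381,"wz":-0.02},{"dx":0.0205,"dy":0.0381,"wz":-0.016}]' 20; python3 -m jog '[{"dx":0.0205,"dy":0.0381},{"dx":0.0205,"dy":0.0381},{"dx":0.0205,"dy":0.0381},{"dx":0.0205,"dy":0.0381},{"dx":0.0205,"dy":0.0381},{"dx":0.0205,"dy":0.0381,"dz":-0.02},{"dz":-0.03},{}]'
```

```text
invalid input
invalid input
```

```bash
python3 -m jog '[{"dx":0.0205,"dy":0.0381,"dz":0,"wx":0,"wy":0,"wz":-0.1,"grip":-1},{"dx":0.0205,"dy":0.0381,"dz":0,"wx":0,"wy":0,"wz":-0.096,"grip":-1}]' 20
```

```text
time_s: 0.3
ee_pos: [211.3, -472.3, 213.1]
ee_rot: [-179.9, 0.0, 5.7]
force: [0.5, 0.2, 0.5]
gripper_width: 91.6
```

All keys are required in each row, so I'll include them from here on.

```bash
python3 -m jog '[{"dx":0.0205,"dy":0.0381,"dz":0,"wx":0,"wy":0,"wz":0,"grip":-1},{"dx":0.0205,"dy":0.0381,"dz":0,"wx":0,"wy":0,"wz":0,"grip":-1},{"dx":0.0205,"dy":0.0381,"dz":0,"wx":0,"wy":0,"wz":0,"grip":-1},{"dx":0.0205,"dy":0.0381,"dz":0,"wx":0,"wy":0,"wz":0,"grip":-1},{"dx":0.0205,"dy":0.0381,"dz":0,"wx":0,"wy":0,"wz":0,"grip":-1},{"dx":0.0205,"dy":0.0381,"dz":0,"wx":0,"wy":0,"wz":0,"grip":-1},{"dx":0.0205,"dy":0.0381,"dz":0,"wx":0,"wy":0,"wz":0,"grip":-1}]'; python3 -m jog '[{"dx":0.0205,"dy":0.0381,"dz":0,"wx":0,"wy":0,"wz":0,"grip":-1},{"dx":0.0205,"dy":0.0381,"dz":0,"wx":0,"wy":0,"wz":0,"grip":-1},{"dx":0.0205,"dy":0.0381,"dz":0,"wx":0,"wy":0,"wz":0,"grip":-1},{"dx":0.0205,"dy":0.0381,"dz":0,"wx":0,"wy":0,"wz":0,"grip":-1},{"dx":0.0205,"dy":0.0381,"dz":0,"wx":0,"wy":0,"wz":0,"grip":-1},{"dx":0.0205,"dy":0.0381,"dz":-0.01,"wx":0,"wy":0,"wz":0,"grip":-1},{"dx":0.0205,"dy":0.0381,"dz":-0.03,"wx":0,"wy":0,"wz":0,"grip":-1},{"dx":0,"dy":0,"dz":-0.04,"wx":0,"wy":0,"wz":0,"grip":-1},{"dx":0,"dy":0,"dz":0,"wx":0,"wy":0,"wz":0,"grip":-1},{"dx":0,"dy":0,"dz":0,"wx":0,"wy":0,"wz":0,"grip":-1}]'
python3 - <<'E'
from h import *
b=env.grab_frame("side")[:,:,::-1][135:235,235:335]
cv2.imwrite("pics/c3.png",cv2.resize(b,None,fx=6,fy=6,interpolation=cv2.INTER_CUBIC))
E
```

```text
time_s: 1.0
ee_pos: [355.1, -204.6, 213.8]
ee_rot: [180.0, 0.0, 6.0]
force: [0.5, 0.1, -0.5]
gripper_width: 91.3
time_s: 2.0
ee_pos: [496.8, 58.2, 135.4]
ee_rot: [180.0, 0.1, 6.0]
force: [-0.2, 0.3, 0.1]
gripper_width: 91.1
```

View pics/c3.png

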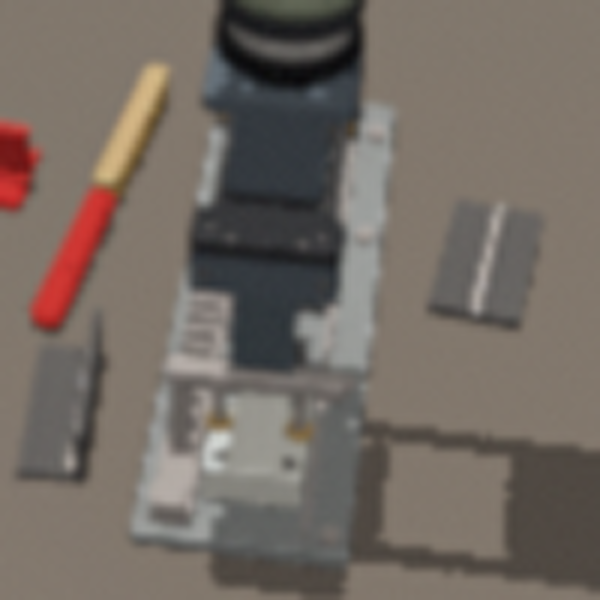

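The near finger's tip (about 265,365) sits centred over the bar (168–365 at row 375). I'll go down and close.

```bash
python3 -m jog '[{"dx":0.001,"dy":0.003,"dz":-0.022,"wx":0,"wy":0,"wz":0,"grip":-1},{"dx":0,"dy":0,"dz":-0.03,"wx":0,"wy":0,"wz":0,"grip":-1},{"dx":0,"dy":0,"dz":-0.02,"wx":0,"wy":0,"wz":0,"grip":-1},{"dx":0,"dy":0,"dz":0,"wx":0,"wy":0,"wz":0,"grip":-1},{"dx":0,"dy":0,"dz":0,"wx":0,"wy":0,"wz":0,"grip":0.5}]' 40
python3 -m jog '[{"dx":0,"dy":0,"dz":0,"wx":0,"wy":0,"wz":0,"grip":1},{"dx":0,"dy":0,"dz":0,"wx":0,"wy":0,"wz":0,"grip":1},{"dx":0,"dy":0,"dz":0,"wx":0,"wy":0,"wz":0,"grip":1},{"dx":0,"dy":0,"dz":0,"wx":0,"wy":0,"wz":0,"grip":1},{"dx":0,"dy":0,"dz":0,"wx":0,"wy":0,"wz":0,"grip":1},{"dx":0,"dy":0,"dz":0,"wx":0,"wy":0,"wz":0,"grip":1},{"dx":0,"dy":0,"dz":0,"wx":0,"wy":0,"wz":0,"grip":1}]' 40
```

```text
time_s: 2.55
ee_pos: [499.7, 61.0, 65.4]
ee_rot: [180.0, -0.2, 5.9]
force: [0.5, 0.7, 0.7]
gripper_width: 86.1
time_s: 3.25
ee_pos: [498.3, 61.5, 63.4]
ee_rot: [180.0, 0.0, 6.0]
force: [-0.1, 0.5, -0.3]
gripper_width: 30.0
```

```bash
python3 -m jog '[{"dx":0,"dy":0,"dz":0,"wx":0,"wy":0,"wz":0,"grip":1},{"dx":0,"dy":0,"dz":0,"wx":0,"wy":0,"wz":0,"grip":1},{"dx":0,"dy":0,"dz":0,"wx":0,"wy":0,"wz":0,"grip":1},{"dx":0,"dy":0,"dz":0,"wx":0,"wy":0,"wz":0,"grip":1},{"dx":0,"dy":0,"dz":0,"wx":0,"wy":0,"wz":0,"grip":1}]'
python3 -m jog '[{"dx":0,"dy":0,"dz":0.005,"wx":0,"wy":0,"wz":0,"grip":1},{"dx":0,"dy":0,"dz":0.005,"wx":0,"wy":0,"wz":0,"grip":1},{"dx":0,"dy":0,"dz":0.004,"wx":0,"wy":0,"wz":0,"grip":1},{"dx":0,"dy":0,"dz":0,"wx":0,"wy":0,"wz":0,"grip":1},{"dx":0,"dy":0,"dz":0,"wx":0,"wy":0,"wz":0,"grip":1}]'
```

```text
time_s: 3.75
ee_pos: [498.3, 61.6, 63.4]
ee_rot: [-180.0, 0.0, 6.0]
force: [-0.3, 0.5, -0.4]
gripper_width: 13.6
time_s: 4.25
ee_pos: [498.3, 61.5, 77.3]
ee_rot: [-180.0, 0.0, 6.0]
force: [2.0, 0.7, -9.0]
gripper_width: 13.7
```

```bash
python3 -m jog '[{"dx":0.0005,"dy":-0.005,"dz":0,"wx":0,"wy":0,"wz":0,"grip":1},{"dx":0.001,"dy":-0.01,"dz":0,"wx":0,"wy":0,"wz":0,"grip":1},{"dx":0.001,"dy":-0.01,"dz":0,"wx":0,"wy":0,"wz":0,"grip":1},{"dx":0.001,"dy":-0.01,"dz":0,"wx":0,"wy":0,"wz":0,"grip":1}]'
python3 -m jog '[{"dx":0.0002,"dy":-0.002,"dz":0,"wx":0,"wy":0,"wz":0,"grip":1},{"dx":0.0002,"dy":-0.002,"dz":0,"wx":0,"wy":0,"wz":0,"grip":1},{"dx":0.0002,"dy":-0.002,"dz":0,"wx":0,"wy":0,"wz":0,"grip":1}]'
```

```text
time_s: 4.65
ee_pos: [501.6, 27.9, 77.2]
ee_rot: [-179.8, 0.0, 5.9]
force: [2.6, 9.2, -9.1]
gripper_width: 14.2
time_s: 4.95
ee_pos: [502.4, 20.7, 77.4]
ee_rot: [-180.0, 0.0, 6.0]
force: [2.3, 2.6, -8.7]
gripper_width: 13.9
```

```bash
M='' ; python3 -m jog '[{"dx":0.0005,"dy":-0.005,"dz":0,"wx":0,"wy":0,"wz":0,"grip":1},{"dx":0.0005,"dy":-0.005,"dz":0,"wx":0,"wy":0,"wz":0,"grip":1},{"dx":0.0005,"dy":-0.005,"dz":0,"wx":0,"wy":0,"wz":0,"grip":1},{"dx":0.0005,"dy":-0.005,"dz":0,"wx":0,"wy":0,"wz":0,"grip":1},{"dx":0.0005,"dy":-0.005,"dz":0,"wx":0,"wy":0,"wz":0,"grip":1},{"dx":0.0005,"dy":-0.005,"dz":0,"wx":0,"wy":0,"wz":0,"grip":1}]'
python3 -m jog '[{"dx":0.0005,"dy":-0.005,"dz":0,"wx":0,"wy":0,"wz":0,"grip":1},{"dx":0.0005,"dy":-0.005,"dz":0,"wx":0,"wy":0,"wz":0,"grip":1},{"dx":0.0005,"dy":-0.005,"dz":0,"wx":0,"wy":0,"wz":0,"grip":1},{"dx":0.0005,"dy":-0.005,"dz":0,"wx":0,"wy":0,"wz":0,"grip":1},{"dx":0.0002,"dy":-0.002,"dz":0,"wx":0,"wy":0,"wz":0,"grip":1},{"dx":0.0002,"dy":-0.002,"dz":0,"wx":0,"wy":0,"wz":0,"grip":1}]'
```

```text
time_s: 5.55
ee_pos: [505.2, -8.0, 77.4]
ee_rot: [-179.8, 0.0, 6.0]
force: [1.4, 8.8, -9.0]
gripper_width: 13.8
time_s: 6.15
ee_pos: [507.7, -32.4, 77.4]
ee_rot: [-179.9, 0.0, 6.0]
force: [3.4, 7.0, -9.3]
gripper_width: 13.8
```

```bash
python3 -m jog '[{"dx":0.0002,"dy":-0.002,"dz":0,"wx":0,"wy":0,"wz":0,"grip":1},{"dx":0.0002,"dy":-0.002,"dz":0,"wx":0,"wy":0,"wz":0,"grip":1},{"dx":0.0002,"dy":-0.002,"dz":0,"wx":0,"wy":0,"wz":0,"grip":1}]'
python3 -m jog '[{"dx":0.0002,"dy":-0.002,"dz":0,"wx":0,"wy":0,"wz":0,"grip":1},{"dx":0.0002,"dy":-0.002,"dz":0,"wx":0,"wy":0,"wz":0,"grip":1},{"dx":0.0002,"dy":-0.002,"dz":0,"wx":0,"wy":0,"wz":0,"grip":1}]'
python3 -m jog '[{"dx":0.0002,"dy":-0.002,"dz":0,"wx":0,"wy":0,"wz":0,"grip":1},{"dx":0.0002,"dy":-0.002,"dz":0,"wx":0,"wy":0,"wz":0,"grip":1}]'
python3 -m jog '[{"dx":0.0002,"dy":-0.002,"dz":0,"wx":0,"wy":0,"wz":0,"grip":1},{"dx":0.0002,"dy":-0.002,"dz":0,"wx":0,"wy":0,"wz":0,"grip":1}]'
```

```text
time_s: 6.45
ee_pos: [508.3, -38.3, 77.3]
ee_rot: [-179.9, 0.0, 6.0]
force: [2.4, 7.0, -8.5]
gripper_width: 13.8
time_s: 6.75
ee_pos: [508.9, -44.3, 77.4]
ee_rot: [-179.9, 0.0, 6.0]
force: [2.7, 6.7, -9.4]
gripper_width: 13.7
time_s: 6.95
ee_pos: [509.3, -48.3, 77.3]
ee_rot: [-179.9, 0.0, 6.0]
force: [3.4, 7.4, -8.3]
gripper_width: 14.0
time_s: 7.15
ee_pos: [509.7, -51.9, 77.3]
ee_rot: [-179.8, 0.0, 6.0]
force: [2.7, 8.5, -8.3]
gripper_width: 13.8
```

```bash

python3 -m jog '[{"dx":0.0002,"dy":-0.002,"dz":0,"wx":0,"wy":0,"wz":0,"grip":1},{"dx":0.0002,"dy":-0.002,"dz":0,"wx":0,"wy":0,"wz":0,"grip":1}]'
python3 -m jog '[{"dx":0.0002,"dy":-0.002,"dz":0,"wx":0,"wy":0,"wz":0,"grip":1},{"dx":0.0002,"dy":-0.002,"dz":0,"wx":0,"wy":0,"wz":0,"grip":1}]'
```

```text
time_s: 7.35
ee_pos: [510.0, -55.5, 77.3]
ee_rot: [-179.8, 0.0, 5.9]
force: [2.5, 10.8, -9.0]
gripper_width: 14.0
time_s: 7.55
ee_pos: [510.4, -59.0, 77.2]
ee_rot: [-179.7, 0.0, 5.9]
force: [3.4, 12.5, -7.8]
gripper_width: 13.6
```

The force has climbed about 0.5 N/mm since y≈-48.5, so the coupon is home on the stop with the nose pressed about 15 mm. Another 7 mm to go.

```bash

python3 -m jog '[{"dx":0.0002,"dy":-0.002,"dz":0,"wx":0,"wy":0,"wz":0,"grip":1},{"dx":0.0002,"dy":-0.002,"dz":0,"wx":0,"wy":0,"wz":0,"grip":1}]'
python3 -m jog '[{"dx":0.0001,"dy":-0.001,"dz":0,"wx":0,"wy":0,"wz":0,"grip":1},{"dx":0,"dy":0,"dz":0,"wx":0,"wy":0,"wz":0,"grip":1},{"dx":0,"dy":0,"dz":0,"wx":0,"wy":0,"wz":0,"grip":1},{"dx":0,"dy":0,"dz":0,"wx":0,"wy":0,"wz":0,"grip":1}]'
python3 - <<'E'
from h import *
a=env.grab_frame("top")[:,:,::-1];b=env.grab_frame("side")[:,:,::-1]
cv2.imwrite("pics/t4.png",a);cv2.imwrite("pics/s4.png",b)
A=cv2.resize(a[175:245,205:350],None,fx=5.5,fy=5.5,interpolation=cv2.INTER_CUBIC)
cv2.imwrite("pics/c4.png",A)
E
```

```text
time_s: 7.75
ee_pos: [510.7, -62.5, 77.2]
ee_rot: [-179.7, 0.0, 5.9]
force: [3.0, 13.6, -8.0]
gripper_width: 13.7
time_s: 8.15
ee_pos: [510.8, -63.6, 77.2]
ee_rot: [-179.7, 0.0, 5.9]
force: [3.0, 12.9, -8.1]
gripper_width: 13.4
```

View pics/c4.png

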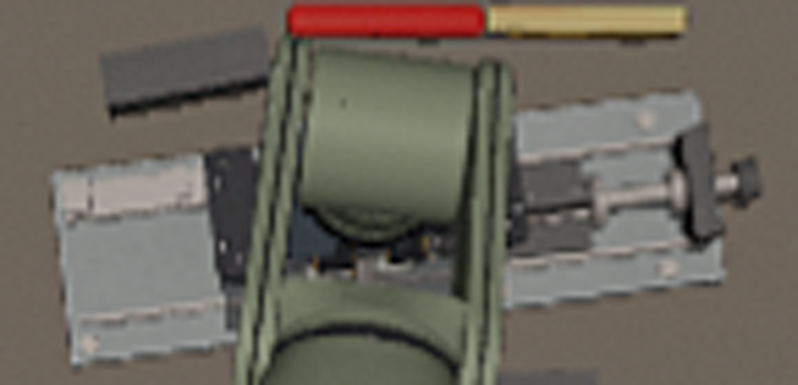

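The coupon (up to about column 592) is up against the pad. Position and force put the nose at about 18–19 mm pressed, so I'll add about 3.5 mm.

```bash

python3 -m jog '[{"dx":0.0002,"dy":-0.002,"dz":0,"wx":0,"wy":0,"wz":0,"grip":1},{"dx":0.0002,"dy":-0.0016,"dz":0,"wx":0,"wy":0,"wz":0,"grip":1},{"dx":0,"dy":0,"dz":0,"wx":0,"wy":0,"wz":0,"grip":1},{"dx":0,"dy":0,"dz":0,"wx":0,"wy":0,"wz":0,"grip":1}]'
python3 - <<'E'
from h import *
b=env.grab_frame("side")[:,:,::-1]
cv2.imwrite("pics/c5.png",cv2.resize(b[125:235,235:335],None,fx=5.4,fy=5.4,interpolation=cv2.INTER_CUBIC))
s=env.state();print(s['force'],s['ee_pos'])
E
```

```text
time_s: 8.65
ee_pos: [511.1, -66.7, 77.2]
ee_rot: [-179.7, 0.0, 5.9]
force: [2.7, 14.4, -9.1]
gripper_width: 14.1
[ 2.6645247  15.54828142 -8.33885436] [511.11817794 -66.70866222  77.15403185]
```

View pics/c5.png

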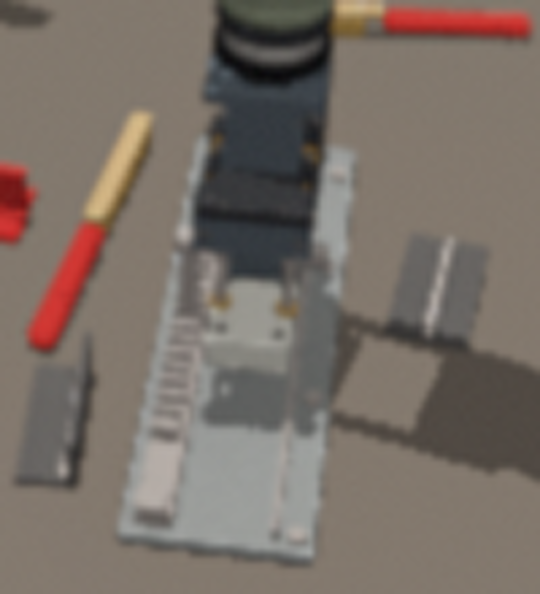

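The axial force is about 15 N, less about 2.5 N of friction and offset, which gives roughly 12.5–13 N on the nose, or about 22 mm pressed. I'll lower the bar almost to the strip and let go.

```bash

python3 -m jog '[{"dx":0,"dy":0,"dz":-0.002,"wx":0,"wy":0,"wz":0,"grip":1},{"dx":0,"dy":0,"dz":-0.0015,"wx":0,"wy":0,"wz":0,"grip":1},{"dx":0,"dy":0,"dz":0,"wx":0,"wy":0,"wz":0,"grip":1}]'
python3 -m jog '[{"dx":0,"dy":0,"dz":0,"wx":0,"wy":0,"wz":0,"grip":-1},{"dx":0,"dy":0,"dz":0,"wx":0,"wy":0,"wz":0,"grip":-1},{"dx":0,"dy":0,"dz":0,"wx":0,"wy":0,"wz":0,"grip":-1},{"dx":0,"dy":0,"dz":0,"wx":0,"wy":0,"wz":0,"grip":-1},{"dx":0,"dy":0,"dz":0,"wx":0,"wy":0,"wz":0,"grip":-1},{"dx":0,"dy":0,"dz":0,"wx":0,"wy":0,"wz":0,"grip":-1},{"dx":0,"dy":0,"dz":0,"wx":0,"wy":0,"wz":0,"grip":-1},{"dx":0,"dy":0,"dz":0,"wx":0,"wy":0,"wz":0,"grip":-1},{"dx":0,"dy":0,"dz":0,"wx":0,"wy":0,"wz":0,"grip":-1},{"dx":0,"dy":0,"dz":0,"wx":0,"wy":0,"wz":0,"grip":-1}]'
```

```text
time_s: 9.0
ee_pos: [511.1, -66.7, 73.6]
ee_rot: [-179.7, 0.0, 5.9]
force: [2.5, 14.6, -6.8]
gripper_width: 13.7
time_s: 10.0
ee_pos: [511.5, -70.2, 74.0]
ee_rot: [180.0, 0.0, 6.0]
force: [-0.1, 1.1, 0.3]
gripper_width: 89.7
```

```bash

python3 -m jog '[{"dx":0,"dy":0,"dz":0.02,"wx":0,"wy":0,"wz":0,"grip":-1},{"dx":0,"dy":0,"dz":0.04,"wx":0,"wy":0,"wz":0,"grip":-1},{"dx":0,"dy":0,"dz":0.04,"wx":0,"wy":0,"wz":0,"grip":-1},{"dx":0,"dy":0,"dz":0.04,"wx":0,"wy":0,"wz":0,"grip":-1},{"dx":-0.02,"dy":-0.04,"dz":0,"wx":0,"wy":0,"wz":0,"grip":-1},{"dx":-0.02,"dy":-0.04,"dz":0,"wx":0,"wy":0,"wz":0,"grip":-1},{"dx":-0.02,"dy":-0.04,"dz":0,"wx":0,"wy":0,"wz":0,"grip":-1},{"dx":-0.02,"dy":-0.04,"dz":0,"wx":0,"wy":0,"wz":0,"grip":-1},{"dx":-0.02,"dy":-0.04,"dz":0,"wx":0,"wy":0,"wz":0,"grip":-1},{"dx":-0.02,"dy":-0.04,"dz":0,"wx":0,"wy":0,"wz":0,"grip":-1}]'
python3 -m jog '[{"dx":-0.02,"dy":-0.04,"dz":0,"wx":0,"wy":0,"wz":0,"grip":-1},{"dx":-0.02,"dy":-0.04,"dz":0,"wx":0,"wy":0,"wz":0,"grip":-1},{"dx":-0.02,"dy":-0.04,"dz":0,"wx":0,"wy":0,"wz":0,"grip":-1},{"dx":-0.02,"dy":-0.04,"dz":0,"wx":0,"wy":0,"wz":0,"grip":-1},{"dx":-0.02,"dy":-0.04,"dz":0,"wx":0,"wy":0,"wz":0,"grip":-1},{"dx":0,"dy":0,"dz":0,"wx":0,"wy":0,"wz":0,"grip":-1},{"dx":0,"dy":0,"dz":0,"wx":0,"wy":0,"wz":0,"grip":-1}]'
python3 - <<'E'
from h import *
a=env.grab_frame("top")[:,:,::-1];b=env.grab_frame("side")[:,:,::-1]
A=cv2.resize(a[180:250,205:350],None,fx=5.5,fy=5.5,interpolation=cv2.INTER_CUBIC)
B=cv2.resize(b[135:230,250:310],None,fx=6,fy=6,interpolation=cv2.INTER_CUBIC)
cv2.imwrite("pics/c6.png",A);cv2.imwrite("pics/c7.png",B)
E
```

```text
time_s: 11.0
ee_pos: [390.5, -311.5, 214.1]
ee_rot: [180.0, -0.0, 6.0]
force: [1.4, -0.7, -0.2]
gripper_width: 91.1
time_s: 11.7
ee_pos: [290.9, -510.4, 213.4]
ee_rot: [-179.9, 0.0, 5.9]
force: [-0.3, -0.6, 0.2]
gripper_width: 90.9
```

View pics/c6.png

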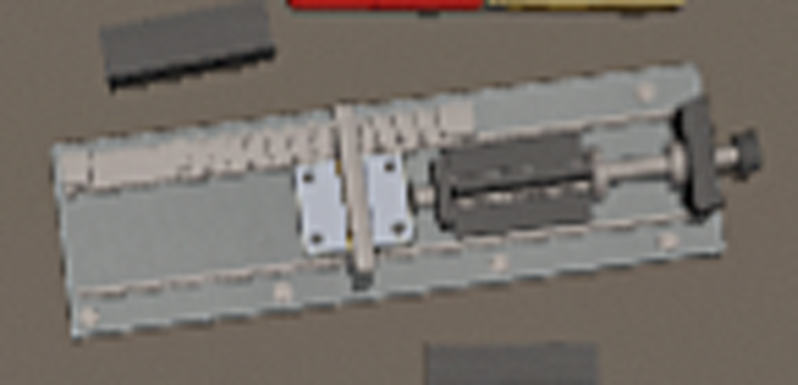

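View pics/c7.png

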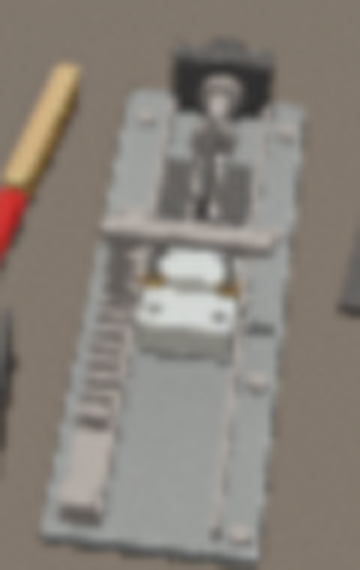

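The bar now runs from (343,108) to (362,277). The coupon (about 450–592) touches the pad at 595, and the nose is short and still against the coupon.

```bash
python3 - <<'E'
from h import *
T=lambda p:(np.array(p)+.5)/5.5-.5+[205,180]
P=np.array([510.8,-63.2]);a=np.radians(-84.07);R=np.array([[np.cos(a),np.sin(a)],[-np.sin(a),np.cos(a)]])
j=lambda px,z:((back("top",T(px),z)[:,:2]-P)@R.T).round(1)
print("bar down",j([(343,108),(362,277)],89),"before",j([(148,132),(162,295)],89))
print("front face",j([(402,152),(412,246)],42),"coupon front edge",j([(584,135),(593,220)],20),"back",j([(446,237)],20))
E
```

```text
bar down [[ -0.1  50.8]
 [ -2.8 -54.2]] before [[-121.1   51.8]
 [-125.2  -49.1]]
front face [[ 35.5  25.2]
 [ 33.4 -34.9]] coupon front edge [[155.   23.5]
 [152.5 -31.7]] back [[ 57.3 -29.9]]
```

```bash
python3 - <<'E'
from h import *
T=lambda p:(np.array(p)+.5)/5.5-.5+[205,180]
S=lambda p:(np.array(p)+.5)/6-.5+[250,135]
def tri(t,s):
    K,d,R,q=cam("top");K2,d2,R2,q2=cam("side")
    u=cv2.undistortPoints(T(t).reshape(-1,1,2),K,d)[:,0].T;v=cv2.undistortPoints(S(s).reshape(-1,1,2),K2,d2)[:,0].T
    X=cv2.triangulatePoints(np.c_[R,q],np.c_[R2,q2],u,v);return (X[:3]/X[3]).T.round(1)
print("before",tri([(148,132.),(162,295)],[(80,365.),(265,387)]).tolist());print("after",tri([(343,108.),(362,277)],[(105,225.),(277,240)]).tolist())
s=env.state();print(s['time_s'],s['force'])
E
```

```text
before [[550.7, 62.9, 81.7], [447.0, 56.3, 85.3]]
after [[563.2, -57.9, 84.1], [458.1, -66.0, 89.1]]
11.8 [-0.71844933  1.15868325 -0.4703582 ]
```

```bash
python3 -c "
from workcell import env
print(env.job_done())"
```

```text
the job is handed in; nothing more can be done
None
```

The coupon is clamped against the end stop under the nose's spring, and I handed the job in at about 12 s of the 48 s allowed.

**What I did:** I gripped the release bar, lifted it about 14 mm and slid the carriage about 128 mm. The force showed the coupon reaching the stop at world y of about -48.5 mm. I pressed on to about 15 N at the wrist, which puts the nose at about 22 mm in. Then I lowered the bar close to the strip, let go and moved the arm clear.

**Last checks:**
- **Coupon:** the final pictures show it touching the stop pad.
- **Carriage:** it sprang back about 6 mm and stopped, leaving the nose pressed in about 16 mm.
- **Bar position:** measured at jig x of about -1.5 mm, while the nearest notch should be at +2.5 mm. I put the 4 mm difference down to measuring error.
- **Bar height:** it came out about 3 mm higher than when it was down at the start. That is within the error of a few mm and well short of the 10 mm if the tooth were riding on the strip, so I took the tooth as seated. I did not confirm that directly.
- **Bystanders:** the ones visible near the jig had not moved. I did not recheck the whole bench.

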